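# Load the drill jig: bar to its stop, bush plate on its dowels

### The job

Load the drill jig: swing the brass bar fully home against its stop, then lift the grey bush plate with the black handle off the sloped blue stand and lower it level over both dowel pins of the jig until it sits flush, and let go. Do not knock the capacitors, the heat sink or the swab cup near the work about.

Things in the scene. Friction and masses are not known exactly. Their poses are not given: they have to be found in the camera images.
- jig_seat (a point): Where the centre of the plate's underside must come: on top of the grey steel land (58 x 168 mm, 26.5 mm above the bench) of the drill jig, a dark steel base 100 x 270 x 16 mm, fixed where it stands (place varies, on either bench). z up, y along the jig from pivot end to stop end, x from the dowels towards the brass bar. The base spans x -62 to +38, y -141 to +129 mm.
- pin_large (a point): Tip of the jig's large steel dowel, at x -18, y +64 mm of jig_seat (stop end): 14 mm thick, 26 mm tall above the land, parallel for the lowest 12 mm, then a conical nose tapering to 6 mm.
- pin_small (a point): Tip of the jig's small steel dowel, at x -18, y -64 mm of jig_seat (pivot end): 10 mm thick, 26 mm tall above the land, parallel for the lowest 12 mm, then a conical nose tapering to 3.6 mm.
- brass_bar (a joint): Angle of the brass bar about its pivot, rad: 0 = home, against the stop button, straight along the jig; grows as the free end swings out to the jig's +x side (0.28 to 0.42 at the start). Hard limits 0 and 0.6. It stays where it is left and takes under 2 N at the free end to move.
- bar_pivot (a point): Pivot of the brass bar, half-way up the bar, at x +26, y -118 mm of jig_seat; a screw head 19 mm wide stands over it, its top 33.5 mm above the bench. The bar is 26 mm wide, 10 mm thick, from 16.5 to 26.5 mm above the bench, its top level with the land.
- bar_end (a point): Centre of the rounded free end of the brass bar, 223 mm from the pivot, half-way up the bar (21.5 mm above the bench); the tip is 13 mm beyond. Its y points along the bar from pivot to free end, its x to the side away from the dowels: that long side, 13 mm from the centre line, is the one to push on.
- stop_button (a point): Face of the stop button that the bar's side comes against, at x +13, y +112 mm of jig_seat, 21.5 mm above the bench. The steel stop block behind it is 30 x 18 mm, its top 34 mm above the bench (37.5 mm with screw heads).
- plate_handle (a point): Middle of the handle of the loose bush plate (grey aluminium, 100 mm in x, 180 mm in y, 8 mm thick, 0.33 to 0.55 kg; z = normal of its top). The black bridge handle's bar is 12 mm thick (x), 92 mm long (y), 14 mm high, with 64 mm clear between its posts; this point is 38 mm above the plate's underside. At the start the plate lies on the stand, tipped 32 degrees about y, +x edge up.
- plate_round_hole (a point): Round hole of the plate for the large pin, at its underside: x -18, y +64 mm from the plate's centre, 1.6 mm wider than the pin. Along the plate's +x edge a lip, 6 x 160 mm, hangs 7 mm below the underside; it goes down behind the bar, 5 mm clear of it when the bar is home.
- plate_slot (a point): Rectangular slot of the plate for the small pin, at its underside: x -18, y -64 mm from the plate's centre, 11.6 mm (x) by 16.6 mm (y). Four steel drill bushes stand 3 mm proud of the plate's top along x +26 mm, at y -48, -22, +22 and +48 mm.
- plate_stand: Sloped blue sheet-steel stand, fixed where it stands (place varies, on the bench that the jig is not on), footprint 120 x 150 mm; origin on the bench under the plate's centre, z up. Its face rises at 32 degrees towards its +x; a low ledge holds the plate's lower edge.
- cap_tall_a: Bystander: black capacitor standing upright just behind the swung-out bar, on the side it is pushed from; 26 mm across, 35 mm tall; origin at the centre of its foot.
- cap_tall_b: Bystander: a second such capacitor, farther left on the bench.
- heat_sink_black: Bystander: black finned heat sink, 30 x 40 x 22 mm, beside the low edge of the plate stand; origin at the centre of its foot.
- swab_cup_black: Bystander: square black swab cup with white swabs, 54 x 54 x 84 mm; origin at the centre of its foot.

How it is judged:
By the outcome, as a careful person would: the job done as asked, in the order asked, and still so for the second after the job is handed in, with the robot touching nothing.
It also fails if it takes over 56 s, if anything falls off the work surface, if the arm or the gripper's body presses on something with over 40 N, if the wrist force passes 120 N, or if a joint passes its speed limit or range.

### The arm

A 7-joint arm with a two-finger parallel gripper is mounted at the origin on a cart in front of the work surface, level with it; the furniture and walls round the work are solid. World frame = base frame: x ahead of the robot, y to its left, z up, the work surface at z = 0. Lengths are in m, angles in rad, forces in N, time in s.
With the tool pointing down it reaches from about 0.4 to 0.85 m from the base axis. Payload 10.4 kg.
Tool frame: the origin (TCP) lies midway between the tips of the shut fingers; the grasp point (between the pads) lies 19 mm behind it; z points along the fingers, y is the direction in which the jaws open and shut (so a half turn about z gives the same grasp; the last joint's range is limited). The gripper opens to 85 mm and grips with 20 to 120 N. Pads are 22 mm wide; open, the fingers measure 114 mm over their backs; the gripper's body (76 mm by 85 mm) begins 54 mm behind the grasp point. The pads swing forward as they close: fully open they stand 13 mm farther back than shut.
Start: joints at [-1.187, 0.332, -0.065, 1.46, 0.022, 1.35, -0.088], TCP at [0.247, 0.574, 0.231] pointing down, gripper open.
Joint ranges: [-2.6, 2.6], [-0.5, 2.12], [-1.47, 1.34], [0.16, 2.42], [-1.27, 4.41], [0.06, 2.06], [-2.6, 2.6]. Speed limits (rad/s): [2.22, 2.22, 2.79, 2.79, 3.14, 3.14, 3.14].

### API

Orientations are given as a rotation vector (axis times angle).
In Python, from plant import bot, inverse_kinematics, camera, camera_info, outline_of, mark_of, readout gives the robot as it stands. Calls block until the motion is done:
- bot.movep(position, orientation): joint-space move of the TCP to a pose.
- bot.move_l(position, rate=0.15, rot=None): straight line of the TCP; rot=None keeps the orientation; rate is the mean speed in m/s.
- bot.set_joints(angles): joint-space move.
- bot.move_gripper(opening, strength=None): opening from 0.0 (shut) to 1.0 (fully open); strength is the grip in N (None keeps the last); returns when the fingers have stopped.
- bot.sleep(seconds).
- inverse_kinematics(position, orientation): joint angles nearest the present ones, or None.
- camera(name): name is "scene" or "top" or "wrist"; returns the picture (400x640x3 uint8, red, green, blue); there is no depth.
- camera_info(name): a dict with "fx", "fy", "cx", "cy" (pixels), "rvec" (rotation vector, rad) and "tvec" (3), from world to camera coordinates, as OpenCV has them. Camera axes: x right, y down, z forward; pixel columns grow to the right and rows downward; lengths in m; the calibration is good to about 2 mm. A picture is of the moment at which its call begins: read the wrist's pose just before it. camera_info takes no time and is no camera call; for the wrist camera it gives the pose at the moment of the call.
A pose or a line that the arm cannot do raises bot.MotionError and nothing moves.
- bot.hand_in(): hands the job in, once; it reports no verdict.
Trained networks look in the newest picture that a camera, given by its name, has taken for a name from the list of things; names that differ only in an ending like _2 or _b are one class to them, and where a whole thing is asked for, a point or a joint stands for the part that bears it (a point fixed in the world has none). Each returns a list of dicts, best first, with "confidence" (0 to 1); they miss things now and then, are a little off and sometimes report something else, mostly with a low value. They report only what shows in the picture. A call takes as long as a camera call.
- outline_of(target, camera): "mask" (400x640 bool, what is visible of it) and "extent" ([left, top, width, height] as shares, 0 to 1, of the picture: columns of its width, rows of its height, round what is visible of it).
- mark_of(target, camera): "at" ([column, row] as shares, 0 to 1, of the picture: columns of its width, rows of its height: a listed point, or the origin of a listed thing).
Readings, each from a call of its own:
- readout.current_t(): time.
- readout.current_joint_pos(): joint angles.
- readout.current_qvel(): joint speeds.
- readout.current_tau(): joint torques, N m.
- readout.current_tool_pos(): TCP position.
- readout.current_eef_rot(): TCP orientation.
- readout.current_contact_force(): force on the tool from outside, world axes, zero at the start.
- readout.current_moment(): the same for the moment, N m.
- readout.current_gripper_width(): opening from 0.0 (shut) to 1.0 (fully open).
Only numpy, scipy, OpenCV 4.12 (cv2) and the standard library are available. Lean on these libraries where they do the work, as an engineer would, in place of code of your own. Each camera call takes 0.05 s, during which the arm holds its last target.

## Working session

There is one attempt and no reset: what is moved stays moved. The work goes in short steps, each a Python script; the robot and the scene stay as the last script left them, time stands still between calls to the robot, and variables do not carry over. Pictures are saved under pics/ and viewed, and the job is handed in when it is done.

```bash
ls; mkdir -p pics; python3 - <<'E'
from plant import *
import cv2
for n in ["scene","top","wrist"]:
    im=camera(n); cv2.imwrite(f"pics/{n}0.png",im[:,:,::-1]); i=camera_info(n); print(n,i)
print(readout.current_t(),readout.current_tool_pos(),readout.current_eef_rot())
E
```

```text
pics
scene {'fx': 467.35995398773855, 'fy': 467.35995398773855, 'cx': 327.95756104696994, 'cy': 197.84929044375463, 'rvec': array([ 2.00299888, -0.75405271,  0.39933207]), 'tvec': array([-0.43278862,  0.26067883,  1.04319904])}
top {'fx': 433.6357917027346, 'fy': 433.6357917027346, 'cx': 326.20422518049816, 'cy': 196.85513252351709, 'rvec': array([ 2.12288237, -2.15720117,  0.15984771]), 'tvec': array([-0.01675216,  0.5251266 ,  1.44358505])}
wrist {'fx': 317.7278301637486, 'fy': 317.7278301637486, 'cx': 319.67424452513023, 'cy': 193.45625959144814, 'rvec': array([-2.42725047, -1.59616353, -0.22078209]), 'tvec': array([-0.62465503, -0.03361613,  0.37610439])}
0.15 [0.24721989 0.57372315 0.23068426] [-6.34618173e-01 -3.07663551e+00  1.69273193e-03]
```

View pics/scene0.png

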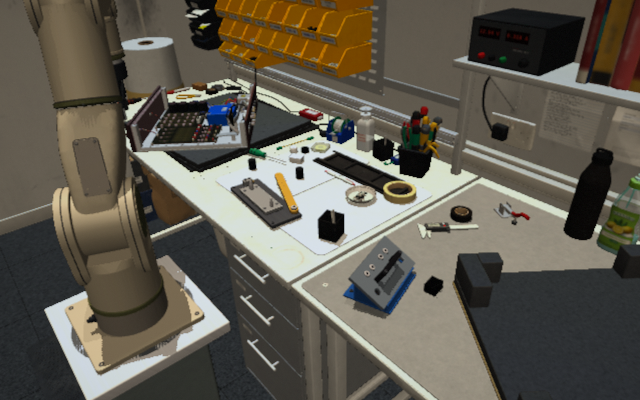

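View pics/top0.png

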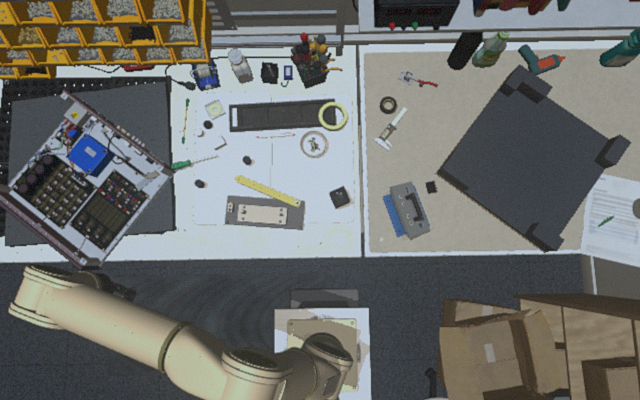

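View pics/wrist0.png

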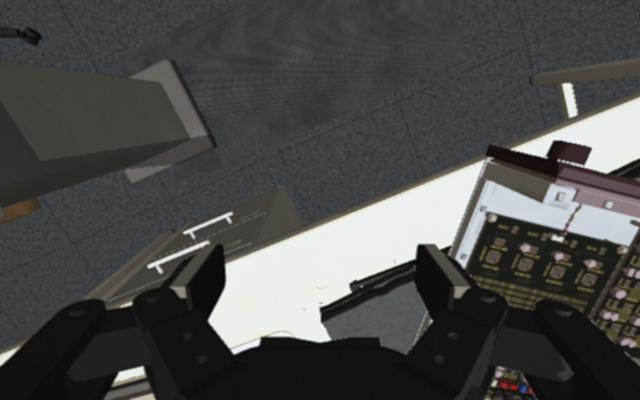

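The scene view shows the jig on the left bench (about 265,200) with the bar swung out, and the stand with the plate on the right bench (about 380,275). In the top view the jig is at (265,212), the bar end at (238,180), the caps at (200,184) and (247,160), the cup at (340,197), and the stand at (405,210) with its low edge to the left and the heat sink at (432,187).

```bash
cat > h.py <<'E'
from plant import *
import cv2, numpy as np
from scipy.spatial.transform import Rotation as R
def P(i):
    Rm=cv2.Rodrigues(i["rvec"])[0]; return Rm,i["tvec"],np.array([[i["fx"],0,i["cx"]],[0,i["fy"],i["cy"]],[0,0,1]])
def ray(i,uv):
    Rm,t,K=P(i); d=Rm.T@np.linalg.inv(K)@np.array([uv[0],uv[1],1]); return -Rm.T@t,d
def atz(i,uv,z):
    c,d=ray(i,uv); return c+d*(z-c[2])/d[2]
def proj(i,X):
    return cv2.projectPoints(np.atleast_2d(np.asarray(X,float)),i["rvec"],i["tvec"],P(i)[2],None)[0].reshape(-1,2)
def tri(obs):
    A=np.zeros((3,3));b=np.zeros(3)
    for i,uv in obs:
        c,d=ray(i,uv);d=d/np.linalg.norm(d);M=np.eye(3)-np.outer(d,d);A+=M;b+=M@c
    return np.linalg.solve(A,b)
def mk(t,cam):
    r=mark_of(t,cam)
    return [(np.array(q["at"])*[640,400],q["confidence"]) for q in r]
def save(n,im): cv2.imwrite("pics/"+n+".png",im[:,:,::-1])
E
python3 - <<'E'
from h import *
camera("top");camera("scene")
it,is_=camera_info("top"),camera_info("scene")
zs=dict(jig_seat=.0265,pin_large=.0525,pin_small=.0525,bar_pivot=.0215,bar_end=.0215,stop_button=.0215,plate_handle=None,plate_round_hole=None,plate_slot=None,plate_stand=0,cap_tall_a=0,heat_sink_black=0,swab_cup_black=0)
for n,z in zs.items():
    a=mk(n,"top");b=mk(n,"scene")
    for nm,i,l in(("top",it,a),("sc",is_,b)):
        for uv,c in l[:3]: print(n,nm,uv.round(1),round(c,2), atz(i,uv,z).round(4) if z is not None else "")
    if a and b: print("   tri",tri([(it,a[0][0]),(is_,b[0][0])]).round(4))
print(readout.current_t())
E
```

```text
jig_seat top [265.  204.5] 0.82 [0.5038 0.1861 0.0265]
jig_seat sc [265.7 192. ] 0.81 [0.5002 0.2129 0.0265]
   tri [0.4946 0.188  0.041 ]
pin_large top [245.  211.9] 0.96 [0.4759 0.2499 0.0525]
pin_large sc [251.5 182.2] 0.69 [0.4782 0.2543 0.0525]
pin_large sc [279.6 171.4] 0.49 [0.5841 0.2534 0.0525]
pin_large sc [250.9 165.9] 0.26 [0.5368 0.3496 0.0525]
   tri [0.4755 0.2493 0.0556]
pin_small top [279.3 211.5] 0.65 [0.4754 0.134  0.0525]
pin_small sc [267.8 196.6] 0.59 [0.4662 0.148  0.0525]
   tri [0.4682 0.137  0.0579]
bar_pivot top [296.3 205.3] 0.57 [0.4999 0.0786 0.0215]
bar_pivot sc [294.1 211.4] 0.65 [0.5027 0.0715 0.0215]
bar_pivot sc [374.3 290.7] 0.37 [ 0.4365 -0.3184  0.0215]
   tri [0.503  0.0772 0.0181]
bar_end top [240.1 177.8] 0.73 [0.5999 0.2744 0.0215]
bar_end sc [278.2 175.1] 0.86 [0.598  0.2848 0.0215]
   tri [0.5959 0.2751 0.0268]
stop_button top [229.9 202.9] 0.69 [0.512  0.3086 0.0215]
stop_button sc [253.5 181.6] 0.71 [0.5131 0.3028 0.0215]
stop_button sc [267.9 189.7] 0.49 [0.5179 0.2277 0.0215]
stop_button sc [399.4 261.1] 0.39 [ 0.5584 -0.2851  0.0215]
 
[... 661 characters left out ...]
15 [0.5274 0.2499 0.    ]
   tri [ 0.4813 -0.2971 -0.0107]
cap_tall_a top [249.7 160.7] 0.65 [0.6659 0.2455 0.    ]
cap_tall_a top [198.6 186.6] 0.64 [0.5751 0.4252 0.    ]
cap_tall_a top [263.5 206.7] 0.6 [0.4998 0.1953 0.    ]
cap_tall_a sc [297.4 174.8] 0.64 [ 0.6696  0.2756 -0.    ]
cap_tall_a sc [251.1 169.4] 0.44 [0.5744 0.4175 0.    ]
   tri [0.6558 0.2455 0.0183]
heat_sink_black top [431.4 183.5] 0.62 [ 0.5726 -0.397   0.    ]
heat_sink_black sc [433.3 286.9] 0.66 [ 0.5666 -0.3857  0.    ]
   tri [ 0.5672 -0.3916  0.0053]
swab_cup_black top [340.  200.3] 0.56 [ 0.5179 -0.0732  0.    ]
swab_cup_black sc [332.9 235. ] 0.55 [ 0.5287 -0.0695  0.    ]
   tri [ 0.5197 -0.0749  0.0065]
1.55
```

```bash
python3 - <<'E'
from h import *
i=camera_info("wrist");p=readout.current_tool_pos();Rt=R.from_rotvec(readout.current_eef_rot()).as_matrix()
Rm,t,K=P(i);c=-Rm.T@t
print("cam in tool",Rt.T@(c-p));print((Rt.T@Rm.T).round(3));print(Rt.round(3))
im=camera("top");im=cv2.resize(im[120:260,180:460],None,fx=2.8,fy=2.8,interpolation=cv2.INTER_CUBIC);save("topz",im)
E
```

```text
cam in tool [ 0.06901669 -0.00043397 -0.14094604]
[[-0.    -0.963 -0.27 ]
 [ 1.    -0.001  0.002]
 [-0.002 -0.27   0.963]]
[[-0.918  0.396 -0.   ]
 [ 0.396  0.918 -0.   ]
 [ 0.    -0.    -1.   ]]
```

View pics/topz.png

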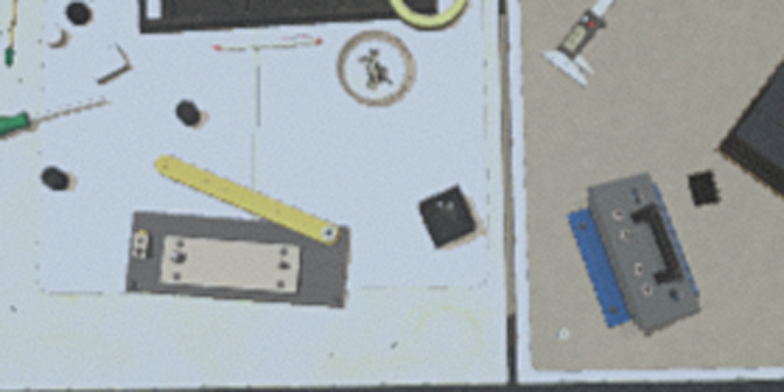

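```bash
python3 - <<'E'
from h import *
def down(a): # tool x axis at yaw a
    return R.from_matrix(np.array([[np.cos(a),np.sin(a),0],[np.sin(a),-np.cos(a),0],[0,0,-1]])).as_rotvec()
for pos in ([.58,.2,.25],[.44,.2,.25],[.48,.2,.25],[.6,.28,.02]):
  for a in (-90,0,90,180):
    print(pos,a,inverse_kinematics(pos,down(np.radians(a))))
E
cat >> h.py <<'E'
def down(deg):
    a=np.radians(deg)
    return R.from_matrix(np.array([[np.cos(a),np.sin(a),0],[np.sin(a),-np.cos(a),0],[0,0,-1]])).as_rotvec()
E
```

```text
[0.58, 0.2, 0.25] -90 [ 0.44313092  0.58933527 -1.24377348  1.42082426  0.55515431  1.51844333
  2.36889501]
[0.58, 0.2, 0.25] 0 [-0.80540601  0.31479774  0.50665231  1.4911472  -0.15376758  1.37534025
 -1.86054879]
[0.58, 0.2, 0.25] 90 [-0.70895013  0.30361959  0.3816712   1.48581302 -0.11379594  1.37406687
 -0.32085363]
[0.58, 0.2, 0.25] 180 [-0.58544996  0.29610992  0.22476433  1.4786789  -0.06636103  1.37426157
  1.21361141]
[0.44, 0.2, 0.25] -90 [ 0.78303475  0.21801265 -1.42375302  1.74461571  0.22014435  1.36937345
  2.45964782]
[0.44, 0.2, 0.25] 0 [-0.90317999 -0.00867736  0.38299891  1.8127771   0.00333352  1.3368655
 -2.09176318]
[0.44, 0.2, 0.25] 90 [-8.39309101e-01 -5.37609456e-03  3.19208499e-01  1.80993053e+00
  1.73437175e-03  1.33676698e+00 -5.20507107e-01]
[0.44, 0.2, 0.25] 180 [-6.93572261e-01  1.80190761e-03  1.73247706e-01  1.80316132e+00
 -3.19330051e-04  1.33665642e+00  1.05054558e+00]
[0.48, 0.2, 0.25] -90 [ 0.58518807  0.29108747 -1.2392832   1.66221438  0.27952346  1.38933256
  2.44919368]
[0.48, 0.2, 0.25] 0 [-0.88093333  0.08133888  0.42481281  1.72945835 -0.03442097  1.33813039
 -2.02021958]
[0.48, 0.2, 0.25] 90 [-0.80231609  0.0821334   0.34079211  1.72576193 -0.02818154  1.33849036
 -0.45609666]
[0.48, 0.2, 0.25] 180 [-0.66353782  0.08498189  0.19280284  1.71894545 -0.0167105   1.33926376
  1.10321748]
[0.6, 0.28, 0.02] -90 [-0.42006221  0.59511484 -0.11549326  1.55162271  0.07688306  0.99930096
  2.58411534]
[0.6, 0.28, 0.02] 0 [-0.84399538  0.63419198  0.46382285  1.57844764 -0.3194146   1.00501733
 -1.85626592]
[0.6, 0.28, 0.02] 90 [-0.73139516  0.60824334  0.30644696  1.57158658 -0.20715258  0.99386666
 -0.36320134]
[0.6, 0.28, 0.02] 180 [-0.59212859  0.59286239  0.11671116  1.5627713  -0.07787667  0.99051073
  1.11835603]
```

```bash
python3 - <<'E'
from h import *
bot.movep([.55,.2,.28],down(180)); bot.move_gripper(0.0)
i=camera_info("wrist");im=camera("wrist");save("w1",im)
for n,z in dict(jig_seat=.0265,pin_large=.0525,pin_small=.0525,bar_pivot=.0215,bar_end=.0215,stop_button=.0215,cap_tall_a=0).items():
    for uv,c in mk(n,"wrist")[:3]: print(n,uv.round(1),round(c,2),atz(i,uv,z).round(4))
print(readout.current_t(),readout.current_contact_force())
E
```

```text
jig_seat [318.7 112.3] 0.83 [0.4905 0.1992 0.0265]
pin_large [374.2 102.4] 0.92 [0.4792 0.2612 0.0525]
pin_large [406.6 132.6] 0.48 [0.5124 0.2997 0.0525]
pin_small [262.2  93.1] 0.89 [0.4692 0.1368 0.0525]
bar_pivot [221.9 125. ] 0.9 [0.5057 0.08   0.0215]
bar_end [383.  194.4] 0.84 [0.5947 0.2831 0.0215]
stop_button [406.  130.3] 0.76 [0.5123 0.3072 0.0215]
cap_tall_a [356.2 234.8] 0.94 [0.6608 0.2526 0.    ]
cap_tall_a [480.7 181.2] 0.92 [0.5822 0.4198 0.    ]
4.525 [-0.22444401 -0.07011199  0.12560573]
```

View pics/w1.png

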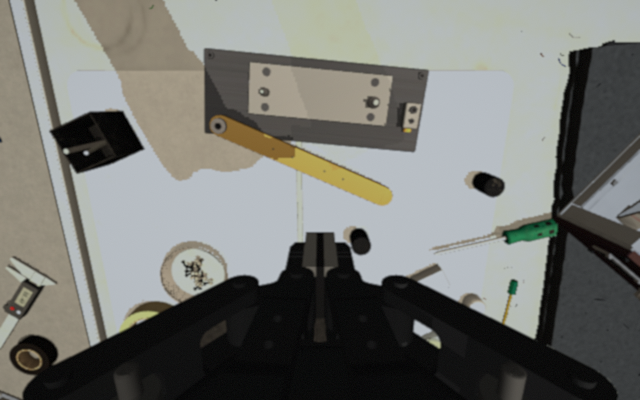

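The wrist view shows the jig with the land at about (250–392, 62–125), pins at (263,91) and (373,102), the bar from (219,125) to (385,195), the stop at (411,115), and cap a at (360,240).

```bash
cat >> h.py <<'E'
from scipy.optimize import least_squares
def xf(p,L):
    c,s=np.cos(p[2]),np.sin(p[2]); L=np.atleast_2d(L)
    return np.c_[p[0]+c*L[:,0]-s*L[:,1],p[1]+s*L[:,0]+c*L[:,1],L[:,2]]
LAND=np.array([[-29,-84,26.5],[29,-84,26.5],[29,84,26.5],[-29,84,26.5]])/1e3
BASE=np.array([[-62,-141,16],[38,-141,16],[38,129,16],[-62,129,16]])/1e3
PINS=np.array([[-18,64,52.5],[-18,-64,52.5]])/1e3
E
python3 - <<'E'
from h import *
i=camera_info("wrist")
L=np.array([[0,0,26.5],[-18,64,52.5],[-18,-64,52.5],[26,-118,21.5],[13,112,21.5]])/1e3
uv=np.array([[318.7,112.3],[374.2,102.4],[262.2,93.1],[221.9,125],[406,130.3]])
r=least_squares(lambda p:(proj(i,xf(p,L))-uv).ravel(),[.49,.2,0],loss="soft_l1")
print(r.x,r.fun.reshape(-1,2).round(1))
im=camera("wrist")
s=4;x0,y0=196,36
cr=cv2.resize(im[y0:y0+125,x0:x0+240],None,fx=3.3,fy=3.3,interpolation=cv2.INTER_CUBIC)
for Q,c in((LAND,(255,0,0)),(BASE,(0,255,0))):
    q=((proj(i,xf(r.x,Q))-[x0,y0]+.5)*3.3).astype(int)
    cv2.polylines(cr,[q],True,c,1)
for q in proj(i,xf(r.x,PINS)): cv2.circle(cr,tuple(((q-[x0,y0]+.5)*3.3).astype(int)),4,(0,0,255),1)
save("w1z",cr)
E
```

```text
[ 0.49095901  0.19848238 -0.08463765] [[-0.6  0.4]
 [ 2.4 -0.7]
 [-0.6 -1.5]
 [-1.   1. ]
 [ 1.4  0.9]]
```

View pics/w1z.png

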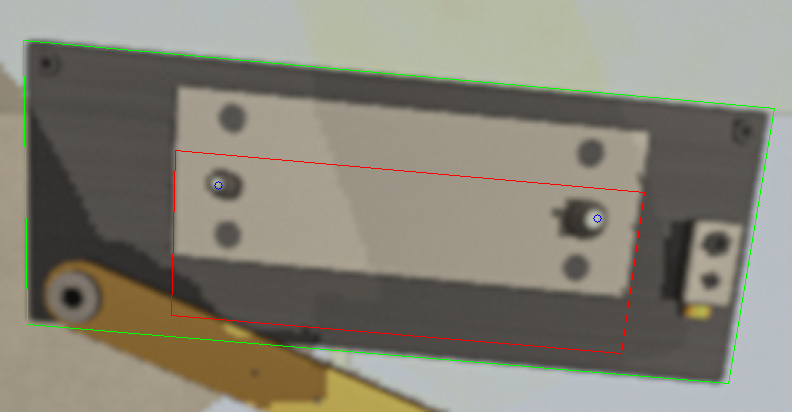

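```bash
cat >> h.py <<'E'
J=np.array([.49096,.19848,-.08464])
PV=xf(J,[[.026,-.118,.0215]])[0]
def barpose(th,s,n,z):
    # th bar angle: direction = jig y rotated clockwise(towards +x)
    a=J[2]+np.pi/2-th; d=np.array([np.cos(a),np.sin(a)]); nn=np.array([d[1],-d[0]])  # +x side
    p=PV[:2]+d*s+nn*n
    return [p[0],p[1],z], np.degrees(np.arctan2(-nn[1],-nn[0]))
E
python3 - <<'E'
from h import *
e=np.array([.5947,.2831]);v=e-PV[:2];print(PV,np.linalg.norm(v))
th=J[2]+np.pi/2-np.arctan2(v[1],v[0]);print("th",th)
for cap in ([.6608,.2526],):
  d=np.array(cap)-PV[:2];a=J[2]+np.pi/2-th;u=np.array([np.cos(a),np.sin(a)]);print("cap s,n",d@u,d@[u[1],-u[0]])
for s in(205,215,222):print(barpose(th,s/1e3,.032,.0185))
i=camera_info("wrist");im=camera("wrist").copy()
for n in(.013,-.013):
  q=proj(i,[barpose(th,s,n,.0265)[0] for s in(0,.223)]).astype(int);cv2.line(im,tuple(map(int,q[0])),tuple(map(int,q[1])),(255,0,0),1)
q=proj(i,[[.6608+.013*np.cos(t),.2526+.013*np.sin(t),0] for t in np.linspace(0,6.28,30)]).astype(int);cv2.polylines(im,[q],True,(0,255,0),1)
save("w1c",cv2.resize(im[100:270,190:430],None,fx=3.3,fy=3.3))
E
```

```text
[0.50689133 0.07870441 0.0215    ] 0.22245880999560821
th 0.32112178147666337
cap s,n 0.2205262625353982 0.07277173393780065
([np.float64(0.6172103426271047), np.float64(0.2544278092697279), 0.0185], np.float64(156.7515624336776))
([np.float64(0.6211575306386815), np.float64(0.26361582901291875), 0.0185], np.float64(156.7515624336776))
([np.float64(0.6239205622467852), np.float64(0.27004744283315235), 0.0185], np.float64(156.7515624336776))
```

View pics/w1c.png

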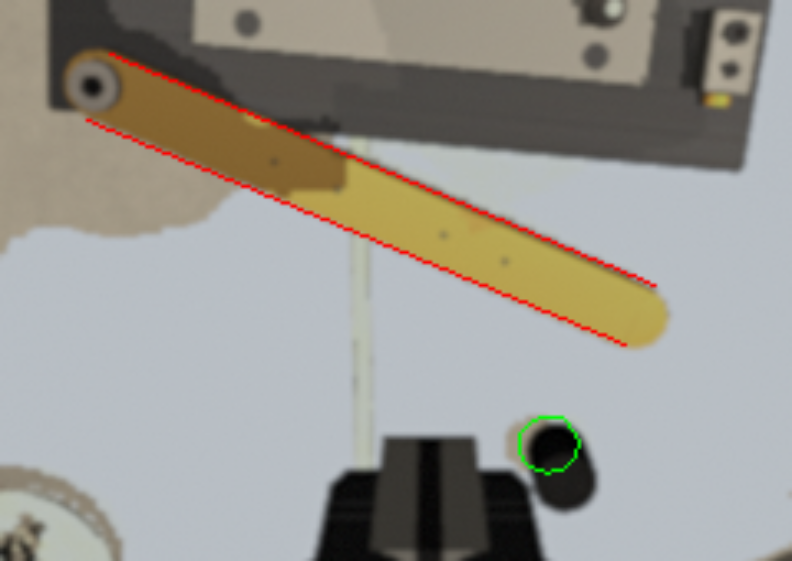

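```bash
python3 - <<'E'
from h import *
th=.321;s=.175
p,y=barpose(th,s,.036,.12);bot.movep(p,down(y))
f0=np.array(readout.current_contact_force())
p,y=barpose(th,s,.036,.0188);bot.move_l(p,rate=.12)
print(readout.current_t(),np.array(readout.current_contact_force())-f0,readout.current_tool_pos(),p)
for t in(.24,.16,.08,.02):
    p,y=barpose(t,s,.0245,.0188);bot.move_l(p,rate=.1,rot=down(y))
    print(t,readout.current_t(),(np.array(readout.current_contact_force())-f0).round(2))
i=camera_info("wrist");save("w2",camera("wrist"))
for uv,c in mk("bar_end","wrist")[:1]:
    e=atz(i,uv,.0215)[:2];v=e-PV[:2];print(uv,c,e,J[2]+np.pi/2-np.arctan2(v[1],v[0]))
E
```

```text
6.3417 [-0.66786411  0.21821804  0.09343896] [0.60967434 0.22549054 0.01978655] [np.float64(0.6090261349462719), np.float64(0.2252973140504819), 0.0188]
0.24 6.75 [-1.13 -0.82 -0.7 ]
0.16 7.0417 [-0.52  0.54  0.52]
0.08 7.3333 [-1.    0.14 -0.66]
0.02 7.5917 [-0.81 -0.32 -0.34]
[418.88 197.32] 0.59 [0.5264233  0.29787355] 0.004243450291162576
```

View pics/w2.png

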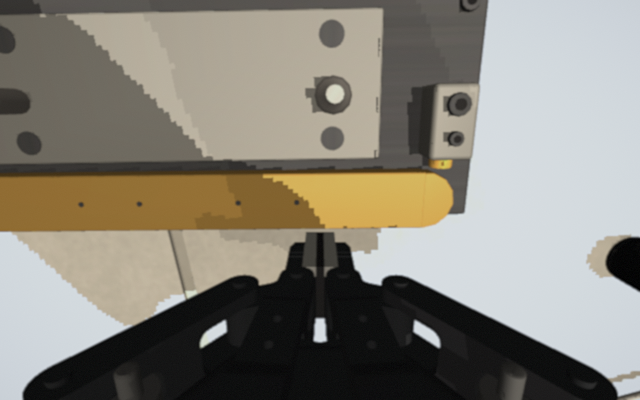

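The picture shows the bar nearly home: a small gap remains at the stop button (441,164), and the finger bears on the bar's side at (320,232). I'll push on until the force rises.

```bash
python3 - <<'E'
from h import *
s=.175
f0=np.array([-.2,-.07,.12])
for k in range(9):
    t=.012-k*.008
    p,y=barpose(t,s,.0245,.0188);bot.move_l(p,rate=.06,rot=down(y))
    f=np.array(readout.current_contact_force())-f0
    print(round(t,3),f.round(2),np.array(readout.current_tool_pos()).round(4))
    if f[0]>7:break
bot.sleep(.1);print(readout.current_contact_force())
i=camera_info("wrist");im=camera("wrist");save("w3",im)
for uv,c in mk("bar_end","wrist")[:1]:
    e=atz(i,uv,.0215)[:2];v=e-PV[:2];print(uv,c,e,J[2]+np.pi/2-np.arctan2(v[1],v[0]))
print(readout.current_t())
E
```

```text
0.012 [ 0.55  0.31 -0.23] [0.5483 0.2505 0.0188]
0.004 [ 0.37  1.28 -0.68] [0.5467 0.2508 0.0188]
-0.004 [ 4.94 -0.14 -2.  ] [0.5462 0.251  0.019 ]
-0.012 [10.29  0.2  -6.25] [0.5461 0.2511 0.0192]
[11.35551581  0.21559085 -5.84727753]
[422.208 205.4  ] 0.86 [0.52517492 0.29966396] -0.0020817484581800993
8.8917
```

View pics/w3.png

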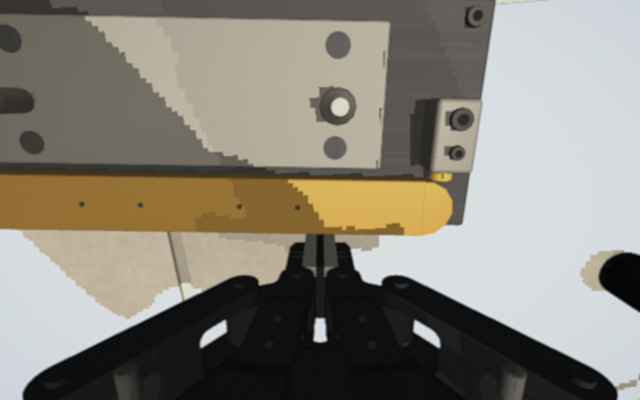

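The bar side now touches the stop button (441,177), the contact force climbed to 10 N and motion stopped: it is home. I'll back off and take a closer look at the pins.

```bash
python3 - <<'E'
from h import *
tp=np.array(readout.current_tool_pos())
a=J[2]+np.pi/2;d=np.array([np.cos(a),np.sin(a)]);nn=np.array([d[1],-d[0]]);print("n at contact",(tp[:2]-PV[:2])@nn)
p,y=barpose(0,.175,.038,.022);bot.move_l(p,rate=.1)
f=readout.current_contact_force();print(f)
p[2]=.14;bot.move_l(p,rate=.2)
# view of pins
p2=[.545,.185,.17];bot.move_l(p2,rate=.3,rot=down(180-4.85))
bot.sleep(.15)
i=camera_info("wrist");im=camera("wrist");save("w4",im)
np.savez("w4.npz",im=im,**i)
for n,z in dict(pin_large=.0525,pin_small=.0525,bar_pivot=.0215,bar_end=.0215,stop_button=.0215).items():
    for uv,c in mk(n,"wrist")[:1]: print(n,uv.round(1),round(c,2),atz(i,uv,z).round(4))
print(readout.current_t(),readout.current_tool_pos())
E
```

```text
n at contact 0.024519490404839323
[-0.66394851 -0.3128905   0.09873177]
pin_large [413.6  99.2] 0.79 [0.4775 0.2648 0.0525]
pin_small [248.4 100.8] 0.57 [0.468  0.1368 0.0525]
bar_pivot [198.  151.9] 0.75 [0.5075 0.0783 0.0215]
bar_end [440. 152.] 0.63 [0.5259 0.2973 0.0215]
stop_button [450.5 133.9] 0.63 [0.5104 0.3064 0.0215]
10.7833 [0.54488482 0.18535316 0.16964076]
```

View pics/w4.png

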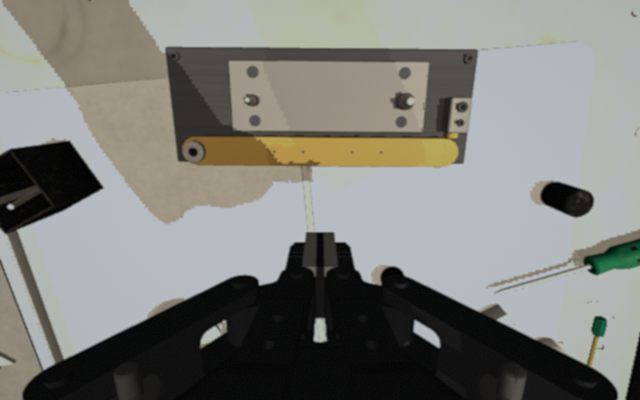

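```bash
python3 - <<'E'
from h import *
d=np.load("w4.npz");im=d["im"];i={k:d[k] for k in("fx","fy","cx","cy","rvec","tvec")};
i={k:(float(v) if v.ndim==0 else v) for k,v in i.items()}
L=np.array([[-18,64,52.5],[-18,-64,52.5],[26,-118,21.5],[13,112,21.5]])/1e3
uv=np.array([[413.6,99.2],[248.4,100.8],[198,151.9],[450.5,133.9]])
r=least_squares(lambda p:(proj(i,xf(p,L))-uv).ravel(),J,loss="soft_l1",f_scale=1)
print("net",r.x,r.fun.round(1).reshape(-1,2))
g=cv2.cvtColor(im,cv2.COLOR_RGB2GRAY)
c0=proj(i,xf(J,BASE)).astype(np.float32).reshape(-1,1,2)
c=cv2.cornerSubPix(g,c0.copy(),(5,5),(-1,-1),(3,50,.01)).reshape(-1,2)
print(c0.reshape(-1,2).round(1),c.round(1))
r2=least_squares(lambda p:(proj(i,xf(p,BASE))-c).ravel(),J,loss="soft_l1",f_scale=.5);print("base",r2.x,r2.fun.reshape(-1,2).round(1))
def ov(p,nm):
  x0,y0,s=160,40,2.4
  cr=cv2.resize(im[y0:y0+135,x0:x0+325],None,fx=s,fy=s,interpolation=cv2.INTER_CUBIC)
  cv2.polylines(cr,[((proj(i,xf(p,BASE))-[x0,y0]+.5)*s).astype(int)],True,(0,255,0),1)
  for Q,rr in((PINS[0],.003),(PINS[1],.0018)):
    cv2.polylines(cr,[((proj(i,xf(p,[Q+[rr*np.cos(t),rr*np.sin(t),0] for t in np.linspace(0,6.28,20)]))-[x0,y0]+.5)*s).astype(int)],True,(255,0,0),1)
  return cr
save("w4z",np.vstack([ov(r.x,""),ov(J,"")])[:600])
for p,rad in((PINS[0],9),(PINS[1],9)):
  q=proj(i,xf(J,p))[0].astype(int);pa=g[q[1]-rad:q[1]+rad+1,q[0]-rad:q[0]+rad+1];m=pa>205
  ys,xs=np.nonzero(m);print(q,pa.max(),m.sum(),xs.mean()+q[0]-rad if m.any() else 0,ys.mean()+q[1]-rad if m.any() else 0)
E
```

```text
net [ 0.4903846   0.1987168  -0.07390425] [[-1.2 -0.4]
 [-0.9 -0.3]
 [ 1.   0.1]
 [ 3.4  1.1]]
[[163.1  46.8]
 [177.2 163.2]
 [466.  163.5]
 [480.7  47.3]] [[164.9  47.3]
 [178.2 160.8]
 [462.8 163. ]
 [477.4  49.4]]
base [ 0.49165192  0.19766413 -0.08941408] [[-2.3 -0.4]
 [-2.   2.5]
 [ 2.1  1.9]
 [ 2.6 -0.3]]
[412 100] 184 0 0 0
[247 100] 184 0 0 0
```

View pics/w4z.png

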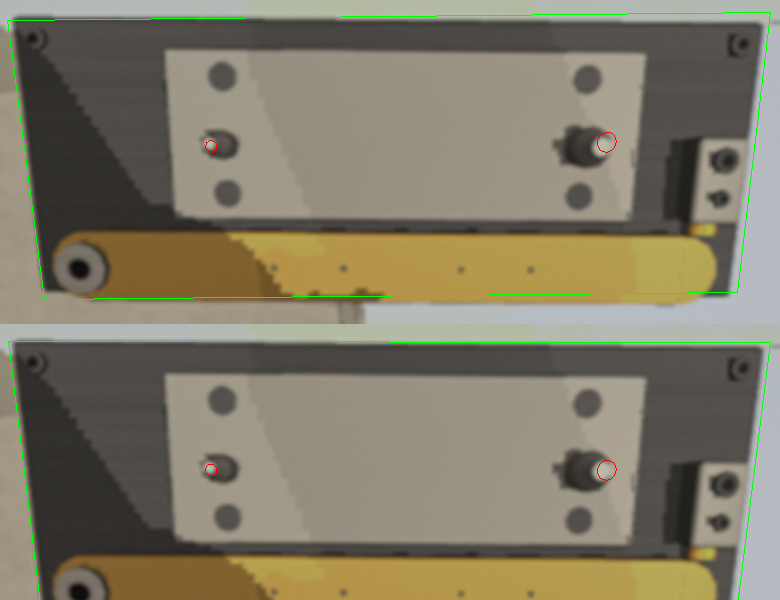

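```bash
python3 - <<'E'
from h import *
d=np.load("w4.npz");im=d["im"]
a=cv2.resize(im[85:115,230:270],None,fx=10,fy=10,interpolation=cv2.INTER_NEAREST)
b=cv2.resize(im[85:115,390:430],None,fx=10,fy=10,interpolation=cv2.INTER_NEAREST)
cs=[cv2.resize(im[y-10:y+10,x-13:x+14],None,fx=7,fy=7,interpolation=cv2.INTER_NEAREST) for x,y in((165,47),(178,161),(463,163),(477,49))]
save("w4p",np.vstack([np.hstack([a,b]),np.pad(np.hstack(cs),((0,0),(0,44),(0,0)))]))
E
```

```text
(no output)
```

View pics/w4p.png

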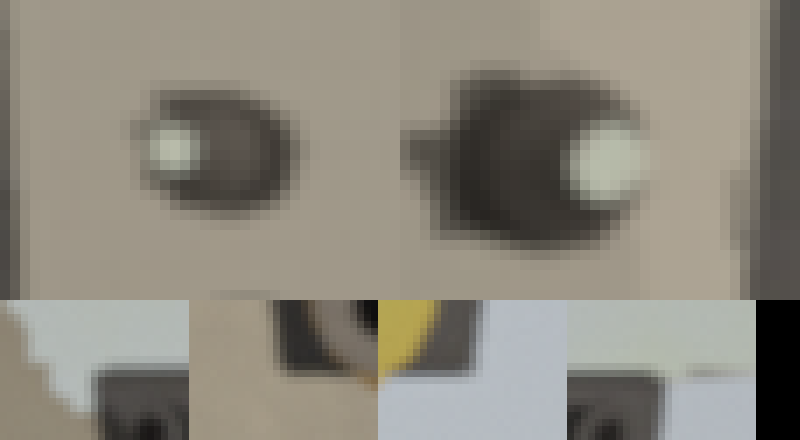

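```bash
python3 - <<'E'
from h import *
d=np.load("w4.npz");i={k:(float(d[k]) if d[k].ndim==0 else d[k]) for k in("fx","fy","cx","cy","rvec","tvec")}
uv=np.array([[410.3,100.8],[246.9,99.5],[165.1,46.8],[177.9,160.8],[463.4,162.8],[477.1,48.8]])
L=np.vstack([PINS,BASE])
def f(p):
    k=dict(i);k["tvec"]=i["tvec"]+[0,0,p[3]];return (proj(k,xf(p,L))-uv).ravel()
for lo in(0,1):
    r=least_squares((lambda p:f(np.r_[p,0])) if not lo else f,np.r_[J,0][:3+lo]);print(r.x,r.fun.reshape(-1,2).round(1))
E
```

```text
[ 0.49082144  0.19758125 -0.08961657] [[ 0.9  0.1]
 [-0.5  0.3]
 [-2.8 -0.9]
 [-2.   1.6]
 [ 1.4  1.3]
 [ 2.8 -0.8]]
[ 0.48935534  0.19775631 -0.0896427   0.0045479 ] [[-0.5 -0.2]
 [ 0.8  0.1]
 [-0.3 -0.3]
 [ 0.1  0.5]
 [-0.6  0.2]
 [ 0.5 -0.2]]
```

```bash
sed -i 's/^J=.*/J=np.array([.4909,.1977,-.0888])/' h.py; python3 - <<'E'
from h import *
bot.move_l([.53,.1,.25],rate=.4)
bot.movep([.505,-.285,.26],down(199)); bot.sleep(.1)
i=camera_info("wrist");im=camera("wrist");save("s1",im);np.savez("s1.npz",im=im,**i)
for n in ("plate_handle","plate_round_hole","plate_slot","plate_stand","heat_sink_black"):
    for uv,c in mk(n,"wrist")[:2]: print(n,uv.round(1),round(c,2))
print(readout.current_t(),readout.current_joint_pos())
E
```

```text
plate_handle [290.1 142.5] 0.88
plate_round_hole [296.5  78.3] 0.85
plate_slot [298.1 188. ] 0.63
heat_sink_black [228.7 174.4] 0.73
13.0583 [-0.06813628  0.23543062  0.6008124   1.57097376 -0.13486606  1.37691758
  2.44864334]
```

View pics/s1.png

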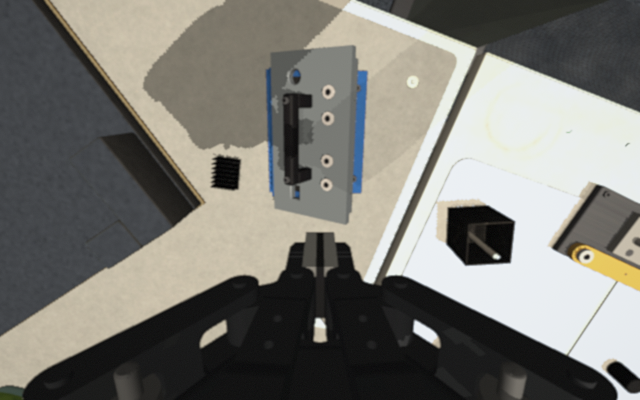

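The picture shows the plate with corners at about (271,52), (354,46), (348,222), (274,209). The handle is centred at (290,140), bushes run along (327,90–185), the round hole is at (295,76), and the heat sink is at (227,172).

```bash
python3 - <<'E'
from h import *
im=np.load("s1.npz")["im"]
save("s1z",cv2.resize(im[36:232,260:376],None,fx=3,fy=3,interpolation=cv2.INTER_CUBIC))
E
```

```text
(no output)
```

View pics/s1z.png

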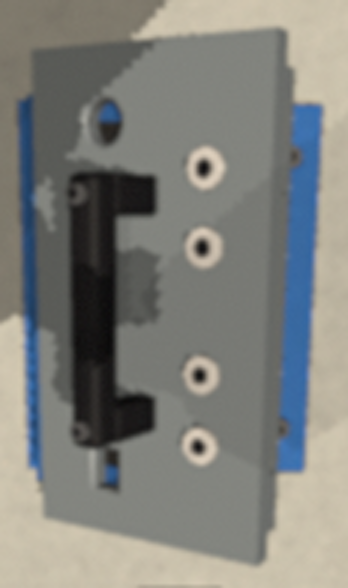

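```bash
python3 - <<'E'
from h import *
d=np.load("s1.npz");im=d["im"];i={k:(float(d[k]) if d[k].ndim==0 else d[k]) for k in("fx","fy","cx","cy","rvec","tvec")}
L=np.array([[-50,90,8],[50,90,8],[50,-90,8],[-50,-90,8],[26,48,11],[26,22,11],[26,-22,11],[26,-48,11]])/1e3
z=np.array([[33,50],[280,28],[257,560],[43,515],[206,167],[203,247],[200,375],[198,447]],float)
uv=z/3+[260,36]-.33
def Rp(yaw,t): return R.from_euler("z",yaw)*R.from_euler("y",-t)
def f(p,t=None):
    t=p[4] if t is None else t
    return (proj(i,Rp(p[3],t).apply(L)+p[:3])-uv).ravel()
p0=[.477,-.298,.037,np.radians(109)]
T=np.radians(32)
r=least_squares(lambda p:f(p,T),p0);print(r.x,np.degrees(r.x[3]),r.fun.reshape(-1,2).round(1))
r2=least_squares(f,p0+[T]);print(r2.x,np.degrees(r2.x[3:]),r2.fun.reshape(-1,2).round(1))
for rr in(r.x,):
  RR=Rp(rr[3],T)
  H=np.array([[0,46,45],[0,-46,45],[6,46,45],[-6,46,45],[6,-46,45],[-6,-46,45],[0,0,38]])/1e3
  print(((proj(i,RR.apply(H)+rr[:3])+.33-[260,36])*3).round(0))
  print("handle",RR.apply([0,0,.038])+rr[:3])
  it,iss=camera_info("top"),camera_info("scene")
  for nm,k in(("top",it),("sc",iss)): print(nm,proj(k,RR.apply(np.array([[0,0,38],[-18,64,0],[-18,-64,0]])/1e3)+rr[:3]).round(1))
  for q in((R.from_matrix(np.c_[RR.apply([0,1,0]),RR.apply([1,0,0]),-RR.apply([0,0,1])])).as_rotvec(),R.from_matrix(np.c_[RR.apply([0,-1,0]),RR.apply([-1,0,0]),-RR.apply([0,0,1])]).as_rotvec()):
    for up in(.019,.08):
      print(inverse_kinematics(RR.apply([0,0,up])+rr[:3],q))
E
```

```text
[ 0.47688035 -0.30204296  0.04051126  1.88645546] 108.08593612501159 [[ 0.3 -0.2]
 [-0.4  0. ]
 [-0.2  1.2]
 [ 0.4 -0.1]
 [-0.3  0.3]
 [ 0.1  0.1]
 [ 0.1 -0.4]
 [ 0.2 -0.8]]
[ 0.47697579 -0.30221161  0.04012527  1.88629263  0.54513997] [108.0766064   31.23421928] [[-0.1 -0.3]
 [-0.2  0.2]
 [-0.1  1. ]
 [-0.  -0.1]
 [-0.2  0.4]
 [ 0.2  0.1]
 [ 0.2 -0.5]
 [ 0.3 -0.9]]
[[ 82. 170.]
 [ 84. 447.]
 [ 97. 170.]
 [ 67. 170.]
 [ 98. 450.]
 [ 71. 445.]
 [ 96. 313.]]
handle [ 0.48313173 -0.32118497  0.07273709]
top [[415.2 206.3]
 [418.1 226. ]
 [404.9 190.9]]
sc [[390.3 264.9]
 [375.2 294.9]
 [398.8 263.1]]
[ 0.84594621  0.74285306 -0.264438    1.35863507 -0.14795122  1.51429852
  2.53690496]
[ 0.85730238  0.74686279 -0.26446733  1.23253761 -0.14208555  1.63872359
  2.52916498]
[ 0.021373    1.08309532  1.14755283  1.41394147 -1.00473107  1.84006712
 -0.01227611]
[ 0.09546845  1.05216873  1.14812593  1.28794066 -0.97204672  1.92335513
 -0.05457093]
```

```bash
cat >> h.py <<'E'
T0=np.array([.47688,-.30204,.0405]);YW=1.88646
RR=R.from_euler("z",YW)*R.from_euler("y",-np.radians(32))
def toolrot(Rpl): return R.from_matrix(np.c_[Rpl.apply([0,1,0]),Rpl.apply([1,0,0]),-Rpl.apply([0,0,1])])
QG=toolrot(RR).as_rotvec()
def plp(v): return RR.apply(v)+T0
E
python3 - <<'E'
from h import *
bot.move_gripper(.6,60)
bot.movep(plp([0,0,.11]),QG)
print(readout.current_t(),readout.current_joint_pos())
bot.move_l(plp([0,0,.06]),rate=.15)
i=camera_info("wrist");im=camera("wrist");save("s2",im)
for uv,c in mk("plate_handle","wrist")[:2]: print(uv,c,proj(i,plp([0,0,.038])))
print(readout.current_t(),readout.current_contact_force())
E
```

```text
14.6667 [ 0.74251605  0.7393064  -0.06483966  1.17145194 -0.24870267  1.70763646
  2.5983077 ]
[320.192 234.8  ] 0.63 [[319.25460969 231.3538757 ]]
[288.192 112.72 ] 0.47 [[319.25460969 231.3538757 ]]
15.25 [-1.39545641 -1.11878623 -0.40950011]
```

View pics/s2.png

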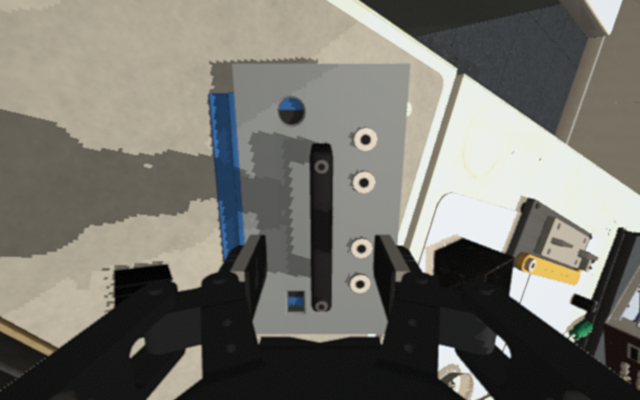

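The handle bar at column 321 is centred between the pads (mid 320) and parallel to them. I'll descend along the plate normal, grip and lift.

```bash
python3 - <<'E'
from h import *
print(readout.current_joint_pos()[6])
bot.move_l(plp([0,0,.0195]),rate=.1)
print(readout.current_joint_pos()[6],readout.current_contact_force(),readout.current_tool_pos(),plp([0,0,.0195]))
bot.move_gripper(0.0,60)
print("w",readout.current_gripper_width(),readout.current_contact_force(),readout.current_t())
for h in(.02,.05,.08):
    p=plp([0,0,.0195])+[0,0,h]
    q=inverse_kinematics(p,QG);print(h,q)
E
```

```text
2.5984697482505754
2.5984711088381913 [ 0.01254008 -0.22825398 -0.145621  ] [ 0.48023967 -0.3122478   0.05743221] [ 0.48008799 -0.31186286  0.05703694]
w 0.12823715498582036 [-3.47387322  3.3193827   7.80269566] 16.2417
0.02 [ 0.74719117  0.7070856  -0.11415784  1.35558208 -0.23562793  1.55099017
  2.5904    ]
0.05 [ 0.74710585  0.6761558  -0.11448176  1.33811793 -0.23907839  1.59754925
  2.57792855]
0.08 [ 0.74679974  0.64811919 -0.11463307  1.31636915 -0.24293572  1.64541083
  2.56491478]
```

```bash
python3 - <<'E'
from h import *
p=plp([0,0,.0195])
bot.move_l(p+[0,0,.06],rate=.12)
print(readout.current_joint_pos().round(3) if hasattr(readout.current_joint_pos(),'round') else readout.current_joint_pos(),readout.current_contact_force(),readout.current_t(),readout.current_gripper_width())
ql=down(np.degrees(YW)+90)
q=inverse_kinematics(p+[0,0,.17],ql);print(q)
fin=J[2]+np.pi/2
for pt in([.5,-.28,.24],[.5,-.05,.25],[.4909,.1977,.2],[.4909,.1977,.06]):
    for a in(85,120,150,180):print(pt,a,inverse_kinematics(pt,down(a)))
save("s3",camera("wrist"))
E
```

```text
[ 0.747  0.667 -0.114  1.332 -0.24   1.613  2.574] [ 0.57292038  0.45089366 -5.29639037] 16.8917 0.1268365140812236
[ 0.57772025  0.22205854 -0.09505273  1.60800127  0.02162127  1.31256055
  2.36592557]
[0.5, -0.28, 0.24] 85 [ 0.32713601  0.20990032  0.12075882  1.59814458 -0.02581702  1.335108
  0.36403264]
[0.5, -0.28, 0.24] 120 [ 0.37441851  0.21072538  0.06565116  1.59549921 -0.01411052  1.33583128
  0.9655055 ]
[0.5, -0.28, 0.24] 150 [ 0.45865444  0.21355189 -0.03255535  1.59074815  0.00709061  1.33740802
  1.47239574]
[0.5, -0.28, 0.24] 180 [ 0.50151356  0.21566062 -0.08260491  1.58832104  0.0181457   1.33836079
  1.98742985]
[0.5, -0.05, 0.25] 85 [ 0.24675318  0.06521487 -0.24795077  1.73893865  0.01643202  1.33945832
 -0.0917261 ]
[0.5, -0.05, 0.25] 120 [ 0.27011353  0.06666428 -0.27240224  1.73777422  0.01841322  1.33964317
  0.51766681]
[0.5, -0.05, 0.25] 150 [ 0.30019393  0.06860093 -0.3039297   1.73628221  0.02107509  1.33989394
  1.03930974]
[0.5, -0.05, 0.25] 180 [ 0.34476588  0.0716274  -0.35074193  1.7340894   0.02526046  1.34029408
  1.55987558]
[0.4909, 0.1977, 0.2]
[... 184 characters left out ...]
23218
 -0.05051389]
[0.4909, 0.1977, 0.2] 150 [ 0.14498443  0.2053609  -0.68651579  1.72752195  0.13630811  1.25707957
  0.47375364]
[0.4909, 0.1977, 0.2] 180 [ 0.12516615  0.20156176 -0.66342654  1.72843254  0.13002289  1.25603976
  1.00197494]
[0.4909, 0.1977, 0.06] 85 [-0.05971562  0.33138997 -0.46904782  1.87836942  0.17889103  0.97293808
 -0.69528006]
[0.4909, 0.1977, 0.06] 120 [-0.03764015  0.33560404 -0.49483085  1.87722904  0.19009628  0.97500542
 -0.09282659]
[0.4909, 0.1977, 0.06] 150 [-0.0300636   0.33711174 -0.50370125  1.87683984  0.19400016  0.97574399
  0.42784737]
[0.4909, 0.1977, 0.06] 180 [ 0.01424835  0.34659795 -0.55582314  1.87458752  0.21747711  0.98038658
  0.93391682]
```

View pics/s3.png

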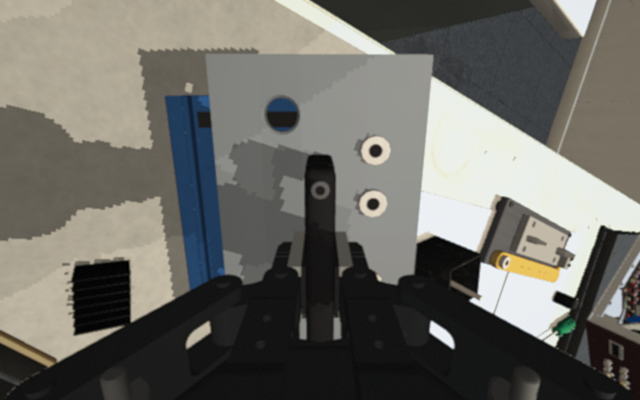

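```bash
python3 - <<'E'
from h import *
im=camera("wrist");np.savez("s3.npz",im=im,p=readout.current_tool_pos(),r=readout.current_eef_rot(),**camera_info("wrist"))
save("s3z",cv2.resize(im[45:245,196:446],None,fx=3,fy=3,interpolation=cv2.INTER_CUBIC))
E
```

```text
(no output)
```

View pics/s3z.png

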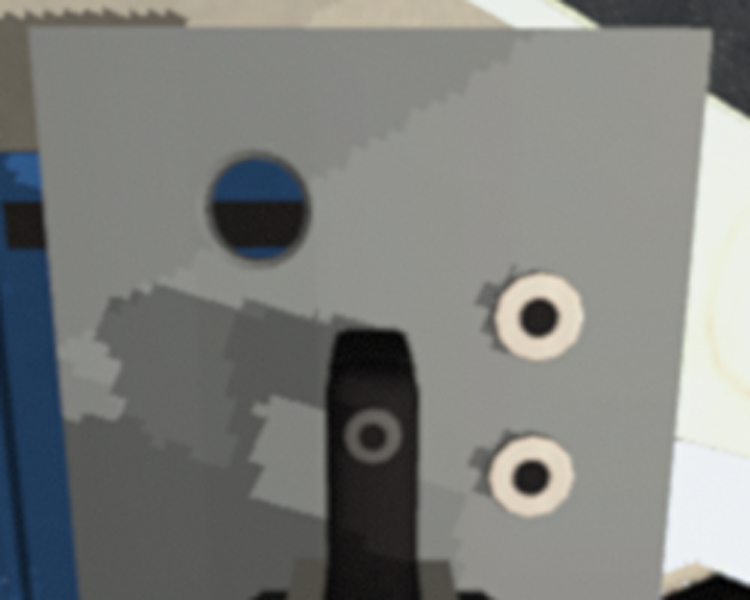

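```bash
python3 - <<'E'
from h import *
d=np.load("s3.npz");i={k:(float(d[k]) if d[k].ndim==0 else d[k]) for k in("fx","fy","cx","cy","rvec","tvec")}
Rt=R.from_rotvec(d["r"]);p0=d["p"]
L=np.array([[-50,90,8],[50,90,8],[26,48,11],[26,22,11],[-18,64,8]])/1e3
uv=np.array([[30,29],[712,31],[539,317],[531,476],[259,208]])/3+[196,45]-.33
M=np.array([[0,1,0],[1,0,0],[0,0,-1.]]) # plate axes in tool
def f(q,full=False):
    # q: plate centre in tool frame xyz, rotvec small (tool)
    X=(R.from_rotvec(q[3:6]).as_matrix()@M@L.T).T+q[:3]
    return (proj(i,Rt.apply(X)+p0)-uv).ravel()
for n in("z","xz","full"):
    ex={"z":lambda q:np.r_[q[:3],0,0,q[3]],"xz":lambda q:np.r_[q[:3],q[3],0,q[4]],"full":lambda q:q}[n]
    k={"z":4,"xz":5,"full":6}[n]
    r=least_squares(lambda q:f(ex(q)),np.r_[0,0,.019,np.zeros(k-3)],x_scale=[.01]*3+[.05]*(k-3));print(n,r.x.round(4),r.fun.reshape(-1,2).round(1))
E
```

```text
z [ 0.0002 -0.0007  0.0185  0.0014] [[ 0.9 -0.3]
 [ 0.1 -0.5]
 [-0.1  0. ]
 [-0.   0. ]
 [-1.   0.8]]
xz [ 0.0002 -0.0007  0.0185  0.0175  0.0015] [[ 0.5 -0.6]
 [-0.2 -0.2]
 [ 0.2  0. ]
 [ 0.2 -0.2]
 [-0.8  0.9]]
full [ 0.0002 -0.0007  0.0191  0.0183  0.0092  0.0014] [[ 0.5 -0.5]
 [-0.  -0.1]
 [ 0.2  0. ]
 [ 0.1 -0.3]
 [-0.7  1. ]]
```

Fit: the plate sits square in the grip within 1 mm, and there is nothing near it. I'll carry it over to the jig.

```bash
python3 - <<'E'
from h import *
bot.move_l([.485,-.29,.24],rate=.2,rot=down(180))
bot.movep([.49,-.03,.25],down(130))
fin=90+np.degrees(J[2])
bot.movep([J[0],J[1],.16],down(fin)); bot.sleep(.2)
print(readout.current_t(),readout.current_joint_pos(),readout.current_contact_force(),readout.current_gripper_width(),readout.current_tool_pos())
im=camera("wrist");np.savez("j1.npz",im=im,p=readout.current_tool_pos(),r=readout.current_eef_rot(),**camera_info("wrist"));save("j1",im)
save("j1s",camera("scene"))
E
```

```text
20.3917 [-0.07387088  0.20660769 -0.43909802  1.78705334  0.09533893  1.16823286
 -0.63202037] [-5.78736281e-01  5.03609400e-03 -5.08846129e+00] 0.12974330503858209 [0.49138585 0.19683455 0.1603145 ]
```

View pics/j1.png

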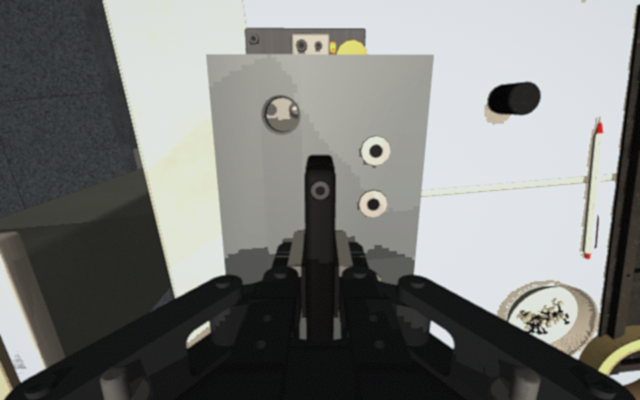

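View pics/j1s.png

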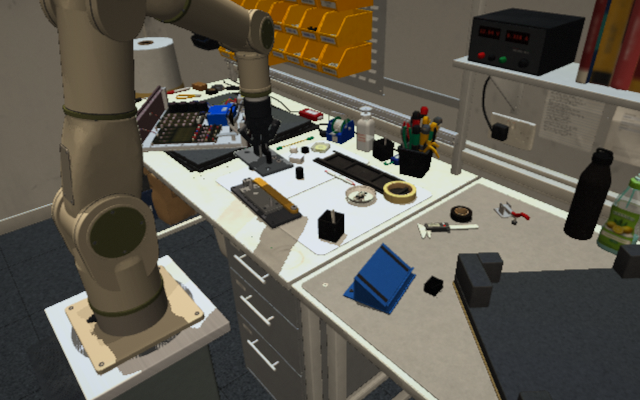

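The plate hasn't shifted in the grip, and the jig end shows above it at (245–366, 29–54), with a pin visible through the round hole at (293,111). I'll check this against the predictions.

```bash
python3 - <<'E'
from h import *
d=np.load("j1.npz");im=d["im"];i={k:(float(d[k]) if d[k].ndim==0 else d[k]) for k in("fx","fy","cx","cy","rvec","tvec")}
s=5;x0,y0=235,20
cr=cv2.resize(im[y0:y0+118,x0:x0+140],None,fx=s,fy=s,interpolation=cv2.INTER_CUBIC)
cv2.polylines(cr,[((proj(i,xf(J,BASE))-[x0,y0]+.5)*s).astype(int)],True,(0,255,0),1)
rng=np.linspace(0,6.28,20)
for rr,z in((.003,52.5),(.007,38.5),(.007,26.5)):
    cv2.polylines(cr,[((proj(i,xf(J,[[-.018+rr*np.cos(t),.064+rr*np.sin(t),z/1e3] for t in rng]))-[x0,y0]+.5)*s).astype(int)],True,(255,0,0),1)
Rt=R.from_rotvec(d["r"])
for z in(-.008,0):
  X=Rt.apply([[.0002+.064+.0078*np.cos(t),-.0007-.018+.0078*np.sin(t),.0185+z] for t in rng])+d["p"]
  cv2.polylines(cr,[((proj(i,X)-[x0,y0]+.5)*s).astype(int)],True,(255,255,0),1)
save("j1z",cr)
E
```

```text
(no output)
```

View pics/j1z.png

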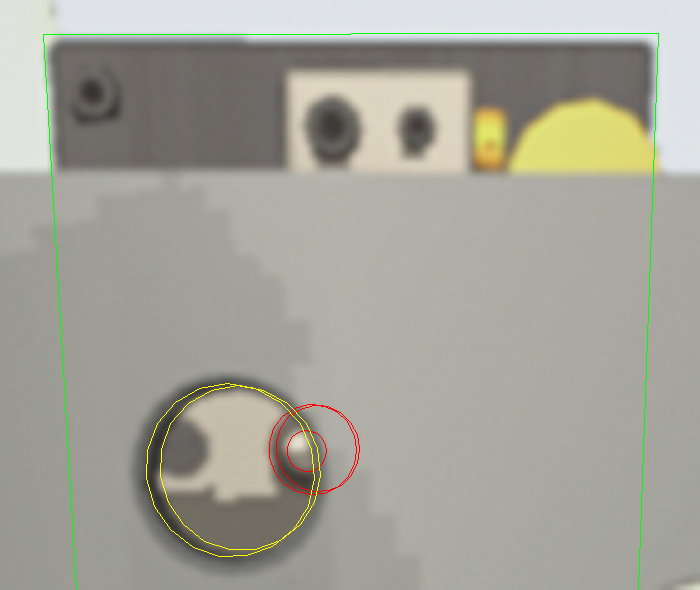

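```bash
python3 - <<'E'
from h import *
fin=90+np.degrees(J[2])
bot.move_l([J[0]+.0003,J[1]+.0,.076],rate=.15,rot=down(fin)); bot.sleep(.15)
print(readout.current_t(),readout.current_contact_force(),readout.current_tool_pos())
im=camera("wrist");i=camera_info("wrist");np.savez("j2.npz",im=im,p=readout.current_tool_pos(),r=readout.current_eef_rot(),**i)
s=5;x0,y0=235,20
cr=cv2.resize(im[y0:y0+118,x0:x0+140],None,fx=s,fy=s,interpolation=cv2.INTER_CUBIC)
rng=np.linspace(0,6.28,20)
for rr,z in((.003,52.5),(.007,38.5)):
    cv2.polylines(cr,[((proj(i,xf(J,[[-.018+rr*np.cos(t),.064+rr*np.sin(t),z/1e3] for t in rng]))-[x0,y0]+.5)*s).astype(int)],True,(255,0,0),1)
save("j2z",cr)
E
```

```text
21.35 [ 0.5097897  -0.30920245 -4.29619464] [0.49198581 0.19804509 0.07721506]
```

View pics/j2z.png

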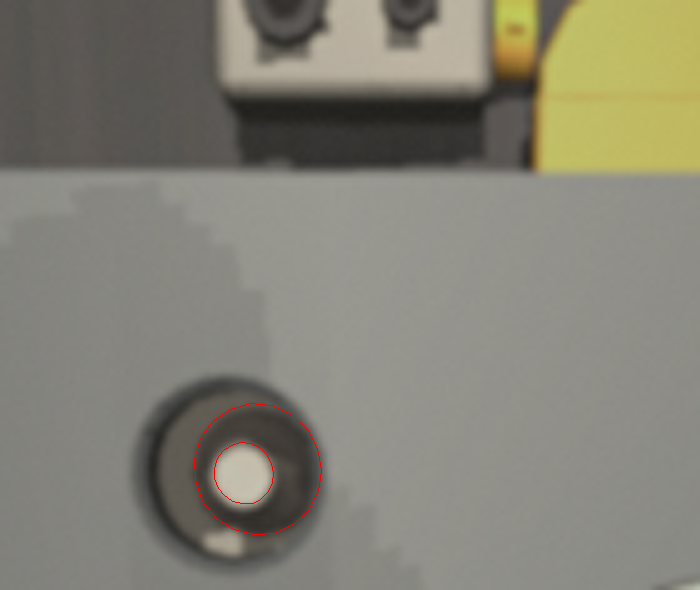

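```bash
python3 - <<'E'
from h import *
d=np.load("j2.npz");i={k:(float(d[k]) if d[k].ndim==0 else d[k]) for k in("fx","fy","cx","cy","rvec","tvec")}
Rt=R.from_rotvec(d["r"]);p=d["p"]
obs=np.array([243,474])/5+[235,20]-.4
dz=p[2]-.0525
print("target uv",proj(i,Rt.apply([[.0642,-.0187,dz]])+p),"obs",obs)
X=atz(i,obs,.0525);Y=Rt.apply([.0642,-.0187,dz])+p;print("shift needed",X-Y)
# via hole circle seen: top rim centre
top=np.array([230,473])/5+[235,20]-.4
print("pred top rim",proj(i,Rt.apply([[.0642,-.0187,.0105]])+p),top)
print("yaw err",R.from_rotvec(d["r"]).as_matrix().round(4))
E
```

```text
target uv [[283.85616574 113.05905927]] obs [283.2 114.4]
shift needed [-4.10417670e-04 -6.23630368e-04 -1.52453218e-05]
pred top rim [[280.58957088 113.80788065]] [280.6 114.2]
yaw err [[ 8.88e-02  9.96e-01  1.80e-03]
 [ 9.96e-01 -8.88e-02  6.00e-04]
 [ 7.00e-04  1.70e-03 -1.00e+00]]
```

```bash
python3 - <<'E'
from h import *
x,y=.4908,.1972
zc=.066
while True:
    bot.move_l([x,y,zc],rate=.05)
    f=np.array(readout.current_contact_force());tp=np.array(readout.current_tool_pos());print(round(zc,4),tp.round(4),f.round(1),np.round(readout.current_moment(),2))
    if np.linalg.norm(f-[0,0,-4.8])>10 or zc<=.0455: break
    zc-=.004 if zc>.05 else .0015
print(readout.current_t())
E
```

```text
0.066 [0.4904 0.197  0.0655] [ 0.5 -0.1 -4.4] [0.01 0.01 0.02]
0.062 [0.4906 0.1972 0.0617] [-0.5  0.  -6. ] [-0.01  0.02 -0.02]
0.058 [0.4906 0.1971 0.0577] [ 0.   0.2 -4. ] [ 0.    0.02 -0.01]
0.054 [0.4906 0.1971 0.0537] [-0.4 -0.4 -5.3] [-0.01 -0.03  0.02]
0.05 [0.4906 0.1971 0.0497] [ 0.9 -0.3 -4.4] [ 0.04 -0.04 -0.04]
0.0485 [0.4908 0.1972 0.0484] [ 0.2 -1.  -4.9] [ 0.    0.02 -0.02]
0.047 [0.4907 0.1972 0.0469] [ 0.6  0.5 -4.3] [-0.03 -0.01  0.02]
0.0455 [0.4907 0.1971 0.0454] [-0.2 -0.7 -4.7] [ 0.02 -0.    0.02]
23.5
```

Entering freely with no contact so far. I'll keep lowering in small steps until it seats.

```bash
python3 - <<'E'
from h import *
x,y=.4908,.1972
zc=.0445
while zc>.036:
    bot.move_l([x,y,zc],rate=.03)
    f=np.array(readout.current_contact_force());tp=np.array(readout.current_tool_pos());print(round(zc,4),tp.round(4),f.round(1),np.round(readout.current_moment(),2))
    if np.linalg.norm(f-[0,0,-4.8])>7: break
    zc-=.001
print(readout.current_t())
im=camera("wrist");save("j3",im);camera("scene");save("j3s",cv2.resize(camera("scene")[130:260,200:360],None,fx=4.5,fy=4.5,interpolation=cv2.INTER_CUBIC))
E
```

```text
0.0445 [0.4908 0.1972 0.0444] [ 0.2 -0.4 -5.9] [ 0.02  0.01 -0.05]
0.0435 [0.4907 0.1972 0.0434] [-0.6 -0.6 -4.7] [-0.01  0.02  0.01]
0.0425 [0.4909 0.1972 0.0426] [-0.4  0.8 -3.9] [ 0.07  0.01 -0.01]
0.0415 [0.4909 0.1973 0.0425] [-5.5 -1.4  8.8] [-0.57  1.04 -0.01]
24.5
```

View pics/j3.png

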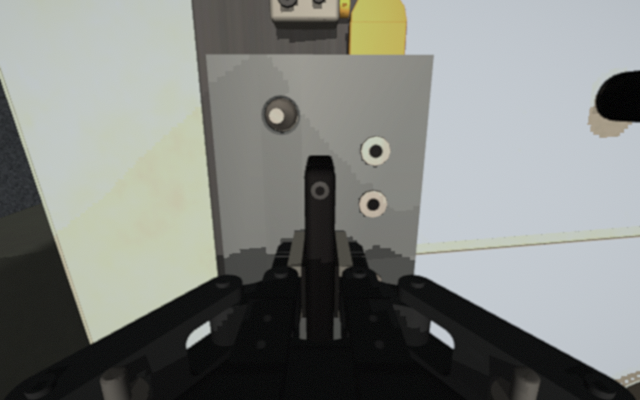

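View pics/j3s.png

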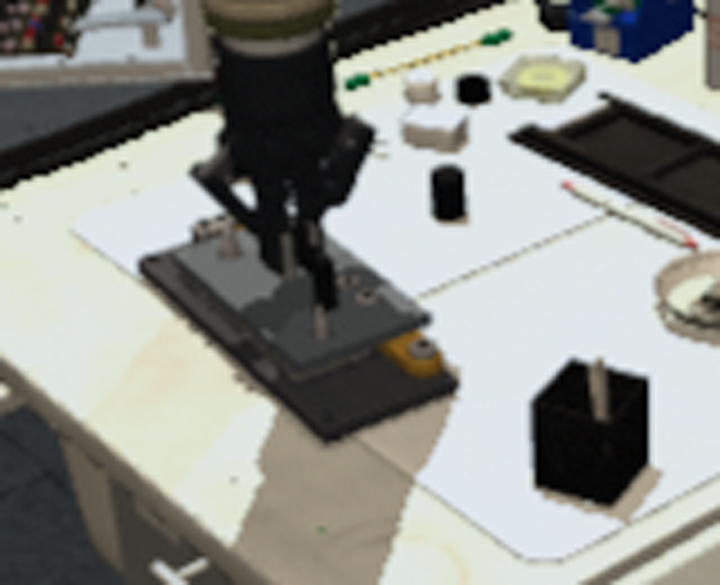

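Seating contact came at TCP z 0.0425, as expected for the land. Both dowels stick through the plate, and the bar is still against the stop. I'll press lightly to settle it, then let go.

```bash
python3 - <<'E'
from h import *
bot.move_l([.4908,.1972,.0408],rate=.03)
print(np.array(readout.current_tool_pos()).round(4),np.round(readout.current_contact_force(),1),np.round(readout.current_moment(),2))
bot.move_l([.4908,.1972,.0422],rate=.05)
print(np.array(readout.current_tool_pos()).round(4),np.round(readout.current_contact_force(),1))
bot.move_gripper(.5)
print(readout.current_gripper_width(),np.round(readout.current_contact_force(),1))
fin=90+np.degrees(J[2])
bot.move_l([.4908,.1972,.14],rate=.12); bot.sleep(.1)
im=camera("wrist");i=camera_info("wrist");save("j4",im);np.savez("j4.npz",im=im,p=readout.current_tool_pos(),r=readout.current_eef_rot(),**i)
save("j4s",cv2.resize(camera("scene")[130:260,200:360],None,fx=4.5,fy=4.5,interpolation=cv2.INTER_CUBIC))
print(readout.current_t(),np.round(readout.current_contact_force(),1))
E
```

```text
[0.491  0.1973 0.0425] [-8.6 -4.3 16.7] [-0.85  1.81  0.  ]
[0.491  0.1973 0.0425] [-2.  -1.1  2.4]
0.5025964701823694 [-0.3 -0.1  0.8]
26.725 [-0.2 -0.4 -0.2]
```

View pics/j4.png

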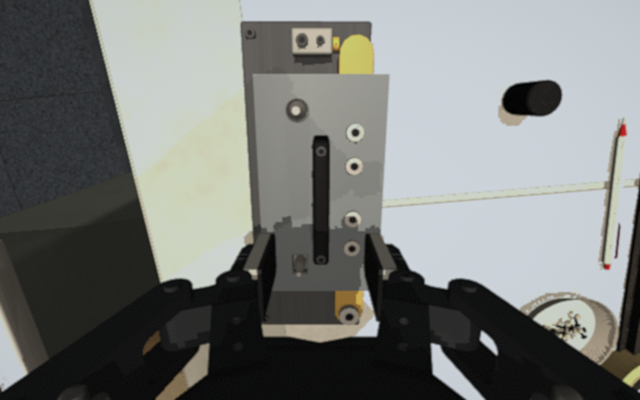

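View pics/j4s.png

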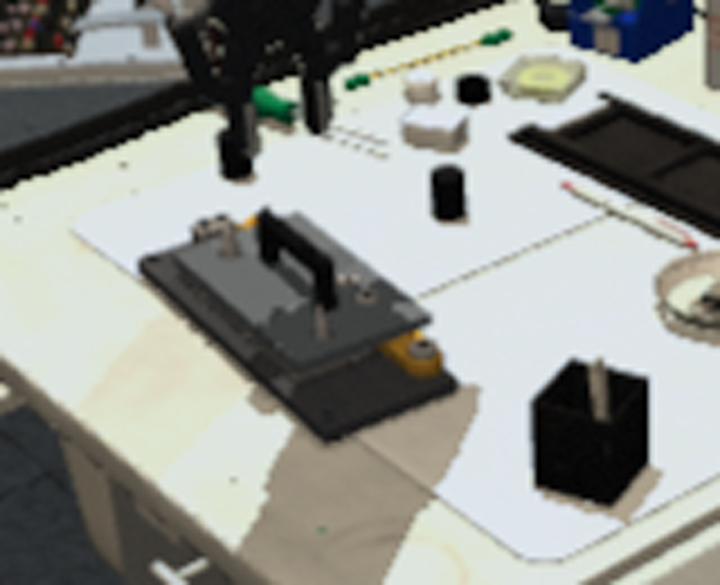

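```bash
python3 - <<'E'
from h import *
im=np.load("j4.npz")["im"]
save("j4z",cv2.resize(im[14:214,235:395],None,fx=3,fy=3,interpolation=cv2.INTER_CUBIC))
save("j4y",cv2.resize(im[190:335,235:400],None,fx=4,fy=4,interpolation=cv2.INTER_CUBIC))
E
```

```text
(no output)
```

View pics/j4z.png

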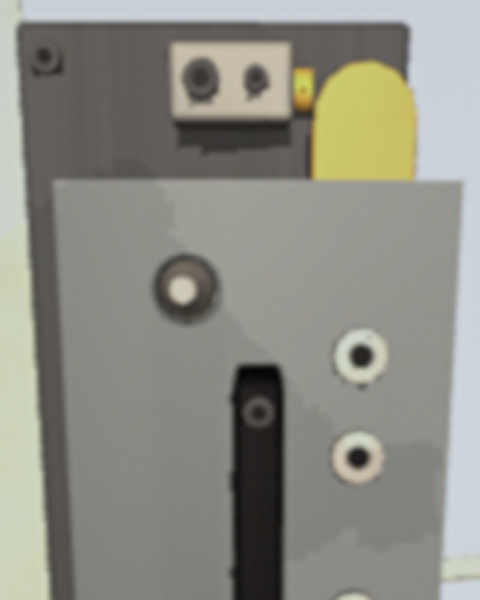

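View pics/j4y.png

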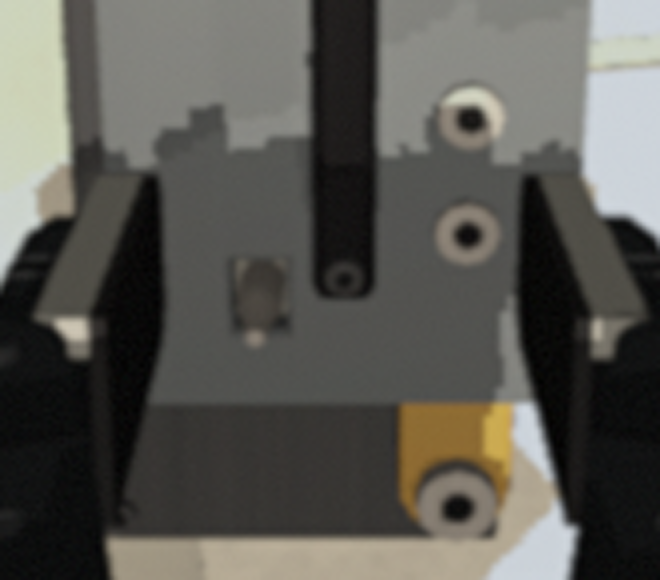

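```bash
python3 - <<'E'
from h import *
d=np.load("j4.npz");i={k:(float(d[k]) if d[k].ndim==0 else d[k]) for k in("fx","fy","cx","cy","rvec","tvec")}
L=np.array([[-50,90,8],[50,90,8],[26,48,11],[26,22,11],[26,-22,11],[26,-48,11],[-18,64,8]])/1e3
a=np.array([[53,181],[463,181],[361,355],[358,457]])/3+[235,14]-.33
b=np.array([[471,119],[468,235]])/4+[235,190]-.37
c=np.array([[186,288]])/3+[235,14]-.33
uv=np.vstack([a,b,c])
f=lambda q:(proj(i,R.from_euler("z",J[2]).as_matrix()@R.from_rotvec(q[3:]).as_matrix()@L.T+np.c_[q[:3]]if 0 else (R.from_euler("z",J[2])*R.from_rotvec(q[3:])).apply(L)+q[:3])-uv).ravel()
r=least_squares(f,[.4909,.1975,.0265,0,0,0]);Cv=np.linalg.inv(r.jac.T@r.jac)*.4**2
print(r.x.round(4),np.sqrt(np.diag(Cv)).round(4),r.fun.reshape(-1,2).round(1))
r=least_squares(lambda q:f(np.r_[q[:3],0,0,q[3]]),[.4909,.1975,.0265,0]);print(r.x.round(4),r.fun.reshape(-1,2).round(1))
E
```

```text
[ 0.4904  0.1971  0.0247 -0.0075  0.002  -0.0007] [0.0002 0.0001 0.0006 0.0095 0.0202 0.0022] [[ 0.1 -0.4]
 [-0.1 -0.3]
 [-0.1  0.1]
 [-0.1 -0. ]
 [ 0.  -0.2]
 [-0.1  0.1]
 [ 0.1  0.6]]
[ 4.904e-01  1.971e-01  2.460e-02 -4.000e-04] [[ 0.  -0.4]
 [ 0.  -0.4]
 [-0.1  0.2]
 [-0.   0.1]
 [ 0.  -0.2]
 [-0.1 -0.1]
 [ 0.1  0.7]]
```

The fit puts the plate level within 0.5° and its underside at about 25 mm (26.5 when seated, with the camera known to read about 2 mm deep), so it is flush. I'll retreat and make a last check of the bar and bystanders.

```bash
python3 - <<'E'
from h import *
bot.move_l([.47,.12,.26],rate=.3,rot=down(85)); bot.sleep(.2)
camera("top");camera("scene");i=camera_info("wrist");im=camera("wrist");save("e1",im)
it,iss=camera_info("top"),camera_info("scene")
for n in("cap_tall_a","heat_sink_black","swab_cup_black"):
    for cam,k in(("top",it),("scene",iss)):
        for uv,c in mk(n,cam)[:2]: print(n,cam,uv.round(1),round(c,2))
uv=mk("bar_end","wrist");print("bar_end",[(u.round(1),round(c,2),atz(i,u,.0215)) for u,c in uv[:1]])
print(readout.current_t())
E
```

```text
cap_tall_a top [202.  184.7] 0.41
cap_tall_a scene [249.7 168.7] 0.59
cap_tall_a scene [298.1 174.1] 0.4
heat_sink_black top [430.  182.6] 0.44
heat_sink_black top [246.1 159.5] 0.35
heat_sink_black scene [434.7 291.5] 0.62
swab_cup_black top [339.7 200.1] 0.68
swab_cup_black top [200.3 184.4] 0.63
swab_cup_black scene [331.3 234.5] 0.91
bar_end [(array([316.5,  28.7]), 0.49, array([0.47821018, 0.2676735 , 0.0215    ]))]
28.0583
```

View pics/e1.png

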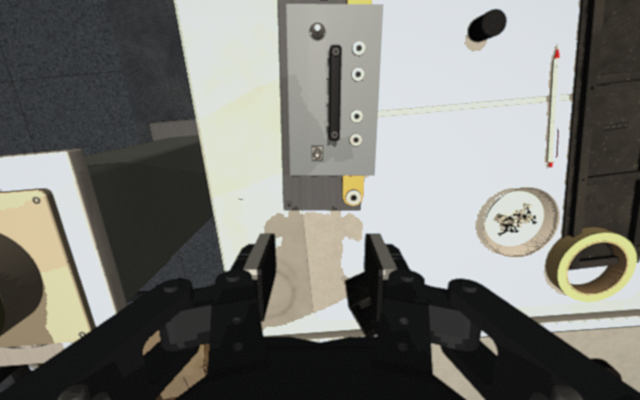

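```bash
python3 - <<'E'
from h import *
bot.hand_in();print(readout.current_t(),readout.current_contact_force())
E
```

```text
the job is handed in; nothing more can be done
the job is handed in; nothing more can be done
```

The drill jig is loaded: the brass bar is home, the bush plate sits flush on both dowels, and the job was handed in at about 28 s of the 56 s allowed. `hand_in` reports no verdict.

- **Bar:** I swung it with the shut fingers until it met the stop. The push rose to about 11 N, and the camera put its angle at −0.002 rad. After the plate was placed, the picture still showed it touching the stop button.
- **Plate:** I gripped the handle square to the 32° slope, lifted it, levelled it and carried it across. It went down over both pins with no side load and stopped firmly at one height under about 20 N, well below the limits.
- **After letting go:** The picture shows the large dowel in the round hole and the small one in the slot. A fit gave the plate as level within about 0.5°, with its underside at about 24.6 mm. The seat is 26.5 mm, but this camera reads about 2 mm deep, so I take it as flush.
- **Bystanders:** The cup, the heat sink and both capacitors were found within a few pixels of where they started.

One check disagreed. The last bar-end detection landed on the plate because the bar's end was out of frame, so I ignored it and relied on the earlier picture of the bar against the button.

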